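# Slide the staining dish off the heat and lift out the slide rack

### The arm

A 6-joint arm with a two-finger parallel gripper is mounted at the origin on the work surface. World frame = base frame: x ahead of the robot, y to its left, z up, the work surface at z = 0. Lengths are in m, angles in degrees, forces in N, time in s.
With the tool pointing down it reaches from about 0.3 to 0.75 m from the base axis. Payload 8.5 kg.
Tool frame: the origin (TCP) lies midway between the tips of the shut fingers; the grasp point (between the pads) lies 19 mm behind it; y points along the fingers, x is the direction in which the jaws open and shut, and the axes are right-handed (so a half turn about y gives the same grasp; the last joint's range is limited). The gripper opens to 85 mm and grips with 20 to 120 N. Pads are 22 mm wide; open, the fingers measure 114 mm over their backs; the gripper's body (76 mm by 85 mm) begins 54 mm behind the grasp point. The pads swing forward as they close: fully open they stand 13 mm farther back than shut.
Start: joints at [-85.904, 21.807, 74.336, -0, 83.858, -12.336], TCP at [0.156, -0.528, 0.231] pointing down, gripper open.
Joint ranges: [-178.18, 178.18], [-50.72, 133.34], [12.68, 142.11], [-81.47, 261.47], [9.98, 163.14], [-165.26, 165.26]. Speed limits (degrees/s): [136.94, 136.94, 180, 180, 180, 180].

### API

Orientations are given as a 3x3 rotation matrix whose columns are the frame's x, y, z axes.
In Python, from rig import env gives the robot as it stands.
- The arm moves only by the tool carry_out, never from a script. Its argument "plan" is a list of rows, each a list of 3 entries, a list of its own where there are three numbers: the shift along the tool's x, y, z in m, then the turn, a rotation vector about the tool's x, y, z in degrees, then the finger opening in m, from 0 to 0.0854. In form: [[[dx, dy, dz], [ax, ay, az], jaw], ...]. A call has 1 to 8 rows; each row shifts and turns the commanded pose from where the row before left it, along the tool's axes as they then stand; what a row does not reach is not made up. A row lasts 1/8 s, in which the tool goes at most 62.5 mm and 10.7 degrees, less where a joint would pass 70% of its speed; a pose out of reach is approached as far as the arm can. A call is refused whole if a number of a shift passes 0.0625 or a number of a turn 10.7, either way. A call with a gripper value outside its range is refused whole. The fingers move at their own pace and stop on an object; "force" is the grip in N (left out, the last holds). Time passes only in rows, so rows that do not move let the fingers close. It gives the time, the measured TCP pose, the force and the opening at its end, in the units of the state.
- env.observe(): the state, without advancing time (a new reading comes with each control period).
- env.get_image(name): name is "side" or "top" or "wrist"; returns a dict with "image" (480x640x3 uint8, red, green, blue), "vfov" (degrees; the focal length in pixels is half the picture's height over the tangent of half this angle, whatever the lens; pixels are square), "cx", "cy" (the principal point, pixels), "rvec" (rotation vector, rad) and "tvec" (3), from world to camera coordinates, as OpenCV has them; the wrist camera has in their place "tool_from_camera" (4x4, takes a point from camera to tool coordinates, whose origin is the TCP and whose axes are the tool frame's). Camera axes: x right, y down, z forward; pixel columns grow to the right and rows downward; lengths in m; the calibration is good to about 2 mm. The wrist camera is an equidistant fisheye: a pixel r from the principal point sees the ray r / f radians off the axis. A picture is of the moment at which its call begins: read the wrist's pose just before it. There is no depth.
- env.close_job(): hands the job in, once; it reports no verdict.
Trained networks look in a picture, given as the dict that the camera call returned (one of the last four; its "shot" number tells which), for a name from the list of things; names that differ only in an ending like _2 or _b are one class to them, and where a whole thing is asked for, a point or a joint stands for the part that bears it (a point fixed in the world has none). Each returns a list of dicts, best first, with "conf" (0 to 1); they miss things now and then, are a little off and sometimes report something else, mostly with a low value. They report only what shows in the picture. A call takes as long as a camera call. They do not tell look-alikes from the thing itself.
- env.outline_of(target, picture): "mask" (480x640 bool, what is visible of it) and "pixel" ([row, column] in pixels, amid what is visible of it).
The state is a dict: "time_s": time; "q": joint angles; "qvel": joint speeds; "joint_efforts": joint torques, N m; "position": TCP position; "tool_rot": TCP orientation; "ft_force": force on the tool from outside, world axes, zero at the start; "wrist_torque": the same for the moment, N m; "grip_width": finger opening in m.
Only numpy, scipy, OpenCV 4.12 (cv2) and the standard library are available. Lean on these libraries where they do the work, as an engineer would, in place of code of your own. Each camera call takes 0.05 s, during which the arm holds its last target.

### The job

The slides in the staining dish have warmed long enough. Slide the dish along the hotplate, without lifting it, from the hot place (two circles) to the middle of the resting place beside it (one circle), the rack staying seated inside. Then lift the slide rack straight up out of the dish by its handle, keeping it level, and finish while still holding it steady and level over the dish, with about 5 cm of air between the rack and the dish's rim; leave the other things on the bench where they are.

Things in the scene. Friction and masses are not known exactly. Their poses are not given: they have to be found in the camera images.
- hotplate: Low two-place laboratory hotplate, fixed: 250 (x) x 420 (y) x 50 mm high, flat black ceramic top. Origin: centre of its underside, on the bench; the top is 50 mm above it. The two marked places lie 92 mm to either side of its middle along its y axis; which side is the hot one varies.
- hot_zone: The hot place: two thin concentric printed circles (148 and 164 mm across) on the hotplate's top, flat. Origin: their centre, at the level of the top. The dish starts here.
- rest_zone: The resting place: one thin printed circle, 164 mm across, on the hotplate's top, flat. Origin: its centre, at the level of the top.
- dish: Loose open steel staining dish, 0.42 kg, 105 (x) x 85 (y) x 58 mm high, walls and floor 4 mm. Origin: centre of its underside, z up. From each end wall (+x and -x) a solid flat-sided lug sticks out 31 mm: 24 mm wide (y), 10 mm thick, centred 47 mm above the underside and 68 mm from the dish's centre. The -x lug is towards the robot (yaw within 30 degrees). Drag it by a lug or push it.
- rack: Loose metal slide rack with ten glass slides fixed on edge, 0.15 to 0.27 kg, standing in the dish with about 5 mm of play all round: frame 84 (x) x 66 (y) x 30 mm high. Origin: centre of its underside, z up; it stands on the dish's 4 mm floor. A rigid wire bail rises at the middle of its two long sides (y = +-32 mm) to the handle above; the centre of mass lies below the handle's middle.
- rack_grip (a point): Middle of the rack's handle: a black flat-sided bar along the rack's y axis, 44 mm long, 12 mm thick (rack's x), 14 mm high, centred 97 mm above the rack's underside, so 43 mm above the dish's rim while seated. Axes as the rack's.
- tip_box: Bystander: loose pipette tip box, 118 x 82 x 66 mm, yellow top, on the bench beside the hotplate. Origin: centre of its underside.
- reagent_jar: Bystander: loose white reagent jar with a red cap, 58 mm across, 90 mm high, on the bench beside the hotplate. Origin: centre of its underside.
- tube_rack: Bystander: loose blue tube rack with eight capped tubes, 110 x 60 x 88 mm, on the bench beside the hotplate. Origin: centre of its underside.
Mind the look-alikes: they are no part of the job. Of the things like the dish, leave any that is red; of the rest the larger one is meant.

How it is judged:
By the outcome, as a careful person would: the job done as asked, in the order asked, and still so for the second after the job is handed in, while the arm keeps its last pose, push and grip.
It also fails if it takes over 54 s, if anything falls off the work surface, if the arm or the gripper's body presses on something with over 40 N, if the wrist force passes 120 N, or if a joint passes its speed limit or range.

## Working session

There is one attempt and no reset: what is moved stays moved. The work goes in short steps, Python scripts to look and compute and a tool call to move; the robot and the scene stay as the last step left them, time stands still between calls to the robot, and variables do not carry over. Pictures are saved under pics/ and viewed, and the job is handed in when it is done.

Besides the shell and the picture viewer there is one more tool, called after "Emit:" as name(argument=value, ...), one argument or row to a line, values as JSON. carry_out: Moves the arm, as the interface text tells. Its arguments: {"type":"object","properties":{"plan":{"type":"array","items":{"type":"array"}},"force":{"type":"number"}},"required":["plan"]}

```bash
ls; mkdir -p pics; cat > h.py <<'E'
from rig import env
import numpy as np, cv2
def shot(name,fn):
    s=env.observe(); p=env.get_image(name); p['state']=s
    cv2.imwrite('pics/'+fn,p['image'][:,:,::-1]); return p
E
python3 - <<'E'
from h import *
import pickle
s=env.observe(); print({k:np.round(v,3).tolist() for k,v in s.items()})
for n in ['top','side','wrist']:
    p=shot(n,n+'0.png'); print(n,{k:(np.round(v,4).tolist()) for k,v in p.items() if k not in('image','state')})
    pickle.dump(p,open(n+'0.pkl','wb'))
E
```

```text
pics
{'time_s': 0.0, 'q': [-85.901, 21.839, 74.385, -0.001, 83.861, -12.337], 'qvel': [-0.044, -0.051, -0.008, 0.158, 0.014, -0.034], 'joint_efforts': [-0.001, -44.846, -23.128, -0.0, 0.005, -0.0], 'position': [0.156, -0.527, 0.231], 'tool_rot': [[0.283, -0.0, 0.959], [-0.959, 0.001, 0.283], [-0.001, -1.0, 0.0]], 'ft_force': [-0.303, 0.106, -0.209], 'wrist_torque': [0.036, 0.008, 0.028], 'grip_width': 0.086}
top {'vfov': 50.4592, 'cx': 316.6817, 'cy': 235.9392, 'rvec': [2.1858, -2.1534, 0.0821], 'tvec': [0.0612, 0.5844, 1.0753], 'shot': 1}
side {'vfov': 54.3494, 'cx': 319.2666, 'cy': 234.6182, 'rvec': [0.21, -2.8666, 1.1346], 'tvec': [0.5845, 0.0947, 1.0629], 'shot': 2}
wrist {'vfov': 65.7065, 'cx': 315.2521, 'cy': 238.8361, 'tool_from_camera': [[1.0, 0.0001, -0.0004, 0.0004], [0.0004, -0.3196, 0.9475, -0.1419], [-0.0, -0.9475, -0.3196, 0.0811], [0.0, 0.0, 0.0, 1.0]], 'shot': 3}
```

View pics/top0.png

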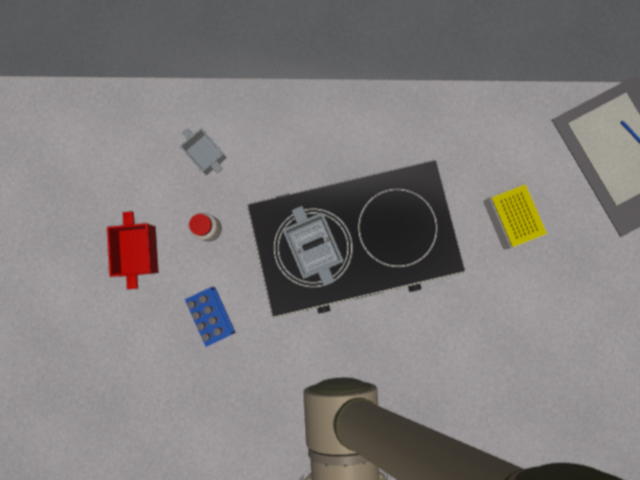

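View pics/side0.png

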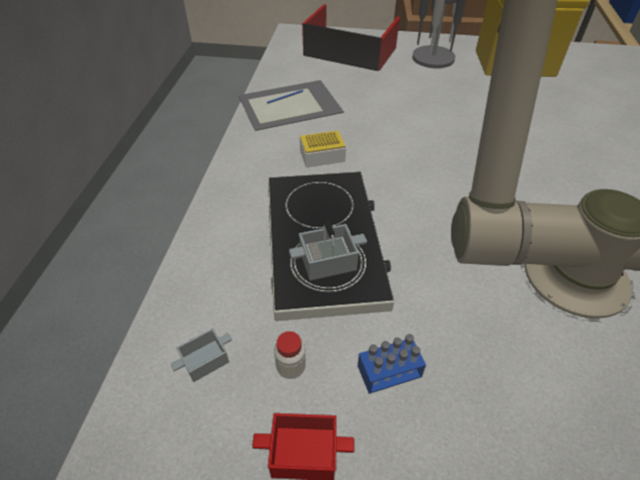

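View pics/wrist0.png

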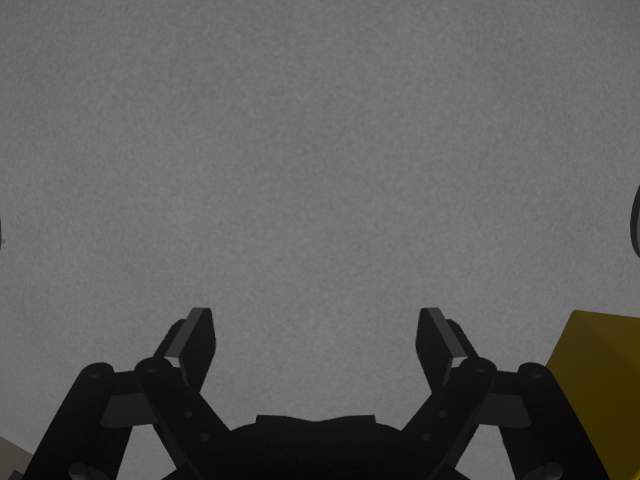

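The top view shows three candidate dishes: the grey one with a rack on the double circle at (314,247), a small empty grey one at (204,152), and a red one at (132,250). The task's dish must be the large grey one on the hot place, because the red one is excluded and the other grey one is smaller. The resting circle is at (397,228).

```bash
cat >> h.py <<'E'
def cam(p):
    f=240/np.tan(np.radians(p['vfov'])/2); K=np.array([[f,0,p['cx']],[0,f,p['cy']],[0,0,1]])
    R=cv2.Rodrigues(np.array(p['rvec'],float))[0]; return K,R,np.array(p['tvec'],float)
def ray(p,uv):
    K,R,t=cam(p); d=np.linalg.solve(K,[uv[0],uv[1],1.]); return -R.T@t, R.T@d
def onz(p,uv,z):
    o,d=ray(p,uv); return o+d*(z-o[2])/d[2]
def proj(p,X):
    K,R,t=cam(p); x=K@(R@np.asarray(X,float)+t); return x[:2]/x[2]
def tri(ps,uvs):
    A=np.zeros((3,3));b=np.zeros(3)
    for p,u in zip(ps,uvs):
        o,d=ray(p,u); d=d/np.linalg.norm(d); M=np.eye(3)-np.outer(d,d); A+=M;b+=M@o
    return np.linalg.solve(A,b)
E
python3 - <<'E'
from h import *
import pickle
T=shot('top','top1.png');S=shot('side','side1.png')
M={}
for n in ['dish','rack','rack_grip','rest_zone','hot_zone','hotplate']:
    for nm,p in (('top',T),('side',S)):
        r=env.outline_of(n,p)
        print(n,nm,[(round(x['conf'],2),np.round(x['pixel'][::-1]).tolist(),int(x['mask'].sum())) for x in r[:3]])
        M[n,nm]=[(x['conf'],x['pixel'],x['mask']) for x in r[:3]]
pickle.dump((T,S,M),open('m.pkl','wb'))
t=cv2.resize(T['image'][140:330,230:480],None,fx=3,fy=3,interpolation=cv2.INTER_CUBIC)
s=cv2.resize(S['image'][160:320,250:410],None,fx=3.7,fy=3.7,interpolation=cv2.INTER_CUBIC)
cv2.imwrite('pics/tc.png',t[:,:,::-1]);cv2.imwrite('pics/sc.png',s[:,:,::-1])
E
```

```text
dish top [(0.88, [203.0, 151.0], 1271), (0.8, [131.0, 251.0], 2861), (0.68, [309.0, 248.0], 1974)]
dish side [(0.98, [302.0, 444.0], 4849), (0.97, [204.0, 348.0], 1885), (0.83, [329.0, 257.0], 1951)]
rack top [(0.94, [316.0, 241.0], 1141)]
rack side [(0.85, [328.0, 245.0], 830)]
rack_grip top [(0.84, [314.0, 244.0], 870), (0.63, [313.0, 249.0], 1724)]
rack_grip side [(0.91, [328.0, 245.0], 819)]
rest_zone top [(0.61, [362.0, 246.0], 23)]
rest_zone side []
hot_zone top []
hot_zone side []
hotplate top [(0.67, [515.0, 218.0], 2601), (0.63, [370.0, 235.0], 20621)]
hotplate side [(0.56, [316.0, 228.0], 12620)]
```

View pics/tc.png

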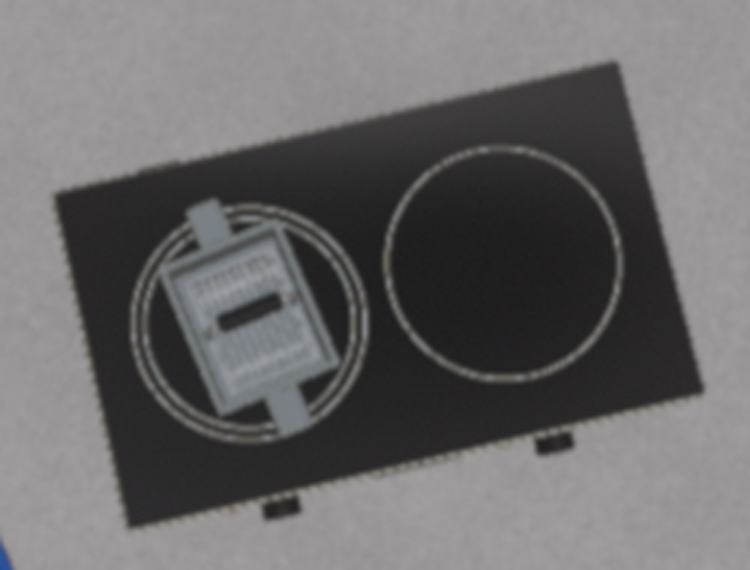

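View pics/sc.png

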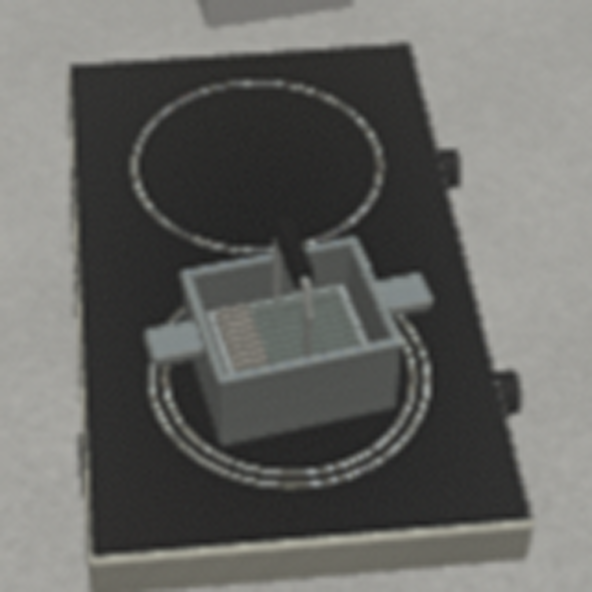

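```bash
python3 - <<'E'
from h import *
import pickle
from scipy.optimize import least_squares
T,S,M=pickle.load(open('m.pkl','rb'))
gT=cv2.cvtColor(T['image'],7);gS=cv2.cvtColor(S['image'],7)
def pts(g,poly,thr):
    m=np.zeros_like(g);cv2.fillPoly(m,[np.array(poly)],1)
    v,u=np.nonzero((m>0)&(g>thr)); return np.c_[u,v]
def cT(q): return [((x+.5)/3-.5+230,(y+.5)/3-.5+140) for x,y in q]
def cS(q): return [((x+.5)/3.7-.5+250,(y+.5)/3.7-.5+160) for x,y in q]
I=lambda l:np.round(l).astype(int).tolist()
rT=pts(gT,I(cT([(375,135),(600,85),(675,380),(400,440),(373,320)])),70)
rS=pts(gS,I(cS([(100,75),(395,60),(420,200),(420,260),(375,235),(270,235),(180,262),(100,262)])),70)
print(len(rT),len(rS))
def res(x):
    z=x[2];o=[]
    for p,q in((T,rT),(S,rS)):
        X=np.array([onz(p,u,z) for u in q]); o.append(np.hypot(X[:,0]-x[0],X[:,1]-x[1])-.0815)
    return np.concatenate(o)
r=least_squares(res,[.5,0,.05],loss='soft_l1',f_scale=.002);print('rest',r.x,np.std(r.fun))
for n,p,q in(('T',T,rT),('S',S,rS)):
    X=np.array([onz(p,u,.05)[:2] for u in q]); f=least_squares(lambda x:np.hypot(*(X-x[:2]).T)-x[2],[r.x[0],r.x[1],.08],loss='soft_l1',f_scale=.002).x;print(n,f)
# dish corners: far-left(+x,+y), +x -y, -x -y, -x +y
tc=cT([(162,268),(282,222),(341,368),(222,416),(204,203),(293,432)])
sc=cS([(220,381),(184,272),(358,240),(402,347),(148,345),(432,292)])
# side: left = +x ; bottom=+y
for n,a,b in zip(['+x+y','+x-y','-x-y','-x+y','+lug','-lug'],tc,sc):
    X=tri([T,S],[a,b]); print(n,X.round(4), onz(T,a,.108 if 'lug' not in n else .102).round(4),onz(S,b,.108 if 'lug' not in n else .102).round(4))
h=cT([(217,324),(282,299)]);print('handle ends T z=.158 ',[onz(T,a,.158).round(4) for a in h])
hp=cT([(55,194),(617,62),(703,392),(130,527)]);print([onz(T,a,.05).round(4) for a in hp])
for n,uv,z in(('jar',(203,226),.09),('tube',(209,317),.088),('red-lug',(132,288),.047),('tip',(519,215),.066)): print(n,onz(T,uv,z).round(3))
E
```

```text
607 311
rest [ 0.60361694 -0.10018042  0.05022232] 0.0020488701864563026
T [ 0.60255367 -0.10035779  0.08184117]
S [ 0.60577027 -0.10015255  0.08186326]
+x+y [0.5908 0.1355 0.1052] [0.5892 0.1352 0.108 ] [0.5917 0.1378 0.108 ]
+x-y [0.6241 0.0556 0.1034] [0.6213 0.0554 0.108 ] [0.6255 0.0597 0.108 ]
-x-y [0.5264 0.0147 0.1037] [0.5242 0.0149 0.108 ] [0.5282 0.0189 0.108 ]
-x+y [0.4932 0.0935 0.1023] [0.4912 0.0933 0.108 ] [0.4951 0.0985 0.108 ]
+lug [0.6365 0.1086 0.0969] [0.6343 0.1082 0.102 ] [0.6369 0.1128 0.102 ]
-lug [0.4815 0.0461 0.0992] [0.4814 0.0461 0.102 ] [0.4817 0.0487 0.102 ]
handle ends T z=.158  [array([0.549 , 0.0956, 0.158 ]), array([0.5655, 0.0547, 0.158 ])]
[array([0.6469, 0.217 , 0.05  ]), array([ 0.7473, -0.1816,  0.05  ]), array([ 0.5134, -0.2404,  0.05  ]), array([0.4135, 0.1582, 0.05  ])]
jar [0.595 0.302 0.09 ]
tube [0.411 0.284 0.088]
red-lug [0.466 0.458 0.047]
tip [ 0.63  -0.351  0.066]
```

The crops confirm the target: a larger grey dish with a rack and black handle, on the double circle. Its centre is about (0.558, 0.076) with yaw about 22°, and the rest centre is about (0.603, -0.100). Next I move above the near lug.

Emit:
carry_out(
  plan=[
    [[-0.0286, 0, 0.0304], [0, 0, 0], 0.085],
    [[-0.0286, 0, 0.0304], [0, 0, 0], 0.085],
    [[-0.0286, 0, 0.0304], [0, 0, 0], 0.085],
    [[-0.0286, 0, 0.0304], [0, 0, 0], 0.085],
    [[-0.0286, 0, 0.0304], [0, 0, 0], 0.085],
    [[-0.0286, 0, 0.0304], [0, 0, 0], 0.085],
    [[-0.0286, 0, 0.0304], [0, 0, 0], 0.085],
    [[-0.0286, 0, 0.0304], [0, 0, 0], 0.085],
  ],
)

```text
time_s: 1.85
position: [0.3246, -0.2381, 0.2315]
tool_rot: [[0.283, 0.0, 0.959], [-0.959, -0.0, 0.283], [0.0, -1.0, 0.0]]
ft_force: [0.0, -0.7, 0.1]
grip_width: 0.0851
```

Emit:
carry_out(
  plan=[
    [[-0.0286, 0, 0.0304], [0, 0, 0], 0.085],
    [[-0.0286, 0, 0.0304], [0, 0, 0], 0.085],
    [[-0.0286, 0, 0.0304], [0, 0, 0], 0.085],
    [[-0.0286, 0, 0.0304], [0, 0, 0], 0.085],
    [[-0.0286, 0, 0.0304], [0, 0, 0], 0.085],
    [[-0.0286, 0, 0.0304], [0, 0, 0], 0.085],
    [[-0.0286, 0, 0.0304], [0, 0, 0], 0.085],
    [[-0.0286, 0, 0.0304], [0, 0, 0], 0.085],
  ],
)

```text
time_s: 2.85
position: [0.4933, 0.0503, 0.2314]
tool_rot: [[0.283, 0.0, 0.959], [-0.959, -0.0, 0.283], [0.0, -1.0, 0.0]]
ft_force: [0.5, -0.2, -0.1]
grip_width: 0.085
```

Emit:
carry_out(
  plan=[
    [[0, 0, 0], [0, -5.6, 0], 0.085],
    [[0, 0, 0], [0, 0, 0], 0.085],
    [[0, 0, 0], [0, 0, 0], 0.085],
  ],
)

```text
time_s: 3.22
position: [0.4925, 0.0487, 0.2314]
tool_rot: [[0.373, 0.0, 0.928], [-0.928, -0.0, 0.373], [0.0, -1.0, 0.0]]
ft_force: [0.6, -0.1, -0.1]
grip_width: 0.085
```

```bash
cat >> h.py <<'E'
def wray(p,uv):
    f=240/np.tan(np.radians(p['vfov'])/2); d=np.array([uv[0]-p['cx'],uv[1]-p['cy']]);r=np.hypot(*d);th=r/f
    c=np.array([*(d/max(r,1e-9)*np.sin(th)),np.cos(th)])
    A=np.array(p['tool_from_camera']);R=np.array(p['state']['tool_rot']);t=np.array(p['state']['position'])
    return R@A[:3,3]+t, R@A[:3,:3]@c
def wonz(p,uv,z):
    o,d=wray(p,uv); return o+d*(z-o[2])/d[2]
def wproj(p,X):
    A=np.array(p['tool_from_camera']);R=np.array(p['state']['tool_rot']);t=np.array(p['state']['position'])
    c=A[:3,:3].T@(R.T@(np.asarray(X)-t)-A[:3,3]); th=np.arctan2(np.hypot(c[0],c[1]),c[2])
    f=240/np.tan(np.radians(p['vfov'])/2); return np.array([p['cx'],p['cy']])+f*th*c[:2]/np.hypot(c[0],c[1])
E
python3 - <<'E'
from h import *
import pickle
W=shot('wrist','w2.png'); pickle.dump(W,open('w2.pkl','wb'))
E
```

```text
(no output)
```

View pics/w2.png

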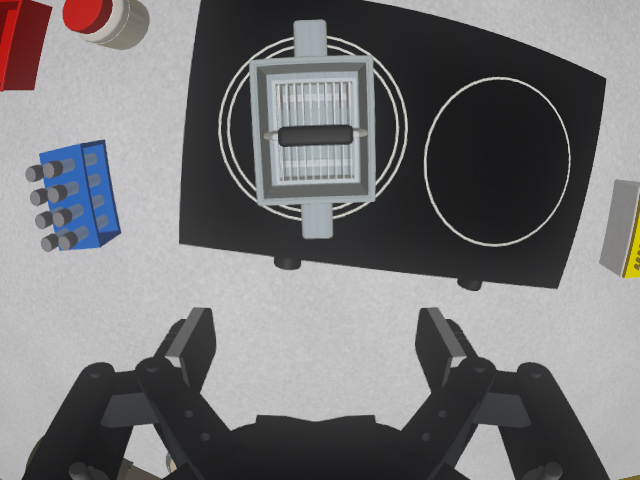

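Wrist view: the dish rim corners are at about (250,60), (373,56), (376,203) and (258,207), the near lug end at (317,238), the handle at (315,135), and the rest circle around (497,161).

```bash
python3 - <<'E'
from h import *
import pickle
W=pickle.load(open('w2.pkl','rb'))
for n,uv,z in [('+x+y',(250,59),.108),('+x-y',(373,56),.108),('-x-y',(376,203),.108),('-x+y',(258,207),.108),('-lug end',(317.5,238),.102),('+lug end',(310,20),.102),('lugL',(302.5,222),.102),('lugR',(332.5,222),.102),('h1',(278,137),.151),('h2',(353,134),.151)]:
    print(n,wonz(W,uv,z).round(4))
g=cv2.cvtColor(W['image'],7); m=np.zeros_like(g);cv2.fillPoly(m,[np.array([(415,70),(600,95),(575,260),(415,235)])],1)
q=np.argwhere((m>0)&(g>90))[:,::-1]
X=np.array([wonz(W,u,.05)[:2] for u in q])
from scipy.optimize import least_squares
print(least_squares(lambda x:np.hypot(*(X-x[:2]).T)-x[2],[.6,-.1,.08],loss='soft_l1',f_scale=.002).x)
E
```

```text
+x+y [0.5914 0.1376 0.108 ]
+x-y [0.6253 0.0583 0.108 ]
-x-y [0.5275 0.0142 0.108 ]
-x+y [0.4921 0.0939 0.108 ]
-lug end [0.4842 0.0433 0.102 ]
+lug end [0.6344 0.1095 0.102 ]
lugL [0.4919 0.0586 0.102 ]
lugR [0.5004 0.0375 0.102 ]
h1 [0.5492 0.0951 0.151 ]
h2 [0.5675 0.0545 0.151 ]
[ 0.60340799 -0.10154674  0.08239857]
```

Emit:
carry_out(
  plan=[
    [[0.001, 0.03, 0], [0, -1.4, 0], 0.07],
    [[0, 0.03, 0], [0, 0, 0], 0.07],
    [[0, 0.03, 0], [0, 0, 0], 0.07],
    [[0, 0.025, 0], [0, 0, 0], 0.07],
    [[0, 0.02, 0], [0, 0, 0], 0.07],
    [[0, 0.01, 0], [0, 0, 0], 0.07],
    [[0, 0.009, 0], [0, 0, 0], 0.07],
    [[0, 0, 0], [0, 0, 0], 0.07],
  ],
)

```text
time_s: 4.28
position: [0.493, 0.048, 0.0772]
tool_rot: [[0.397, -0.0, 0.918], [-0.918, 0.0, 0.397], [-0.0, -1.0, -0.0]]
ft_force: [-0.2, 1.1, 1.5]
grip_width: 0.0702
```

```bash
python3 - <<'E'
from h import *
import pickle
W=shot('wrist','w3.png'); S=shot('side','s3.png')
cv2.imwrite('pics/s3c.png',cv2.resize(S['image'][140:320,240:480],None,fx=3,fy=3)[:,:,::-1])
E
```

```text
(no output)
```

View pics/w3.png

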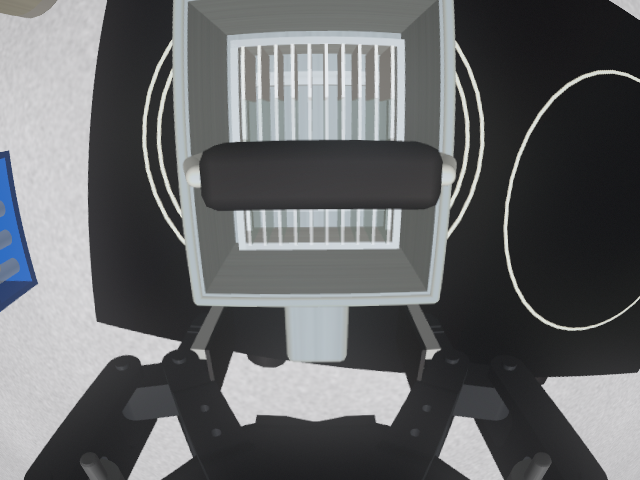

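View pics/s3c.png

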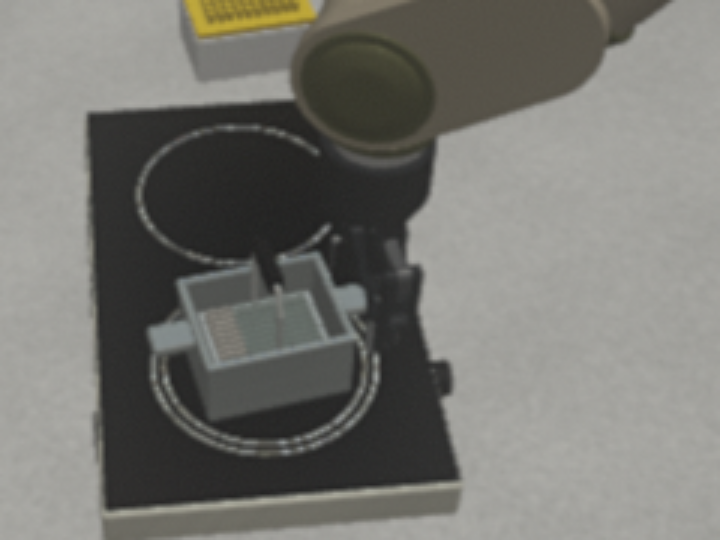

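The lug, at columns 287–348, sits centred between the fingers and the dish is well aligned. I close gently.

Emit:
carry_out(
  plan=[
    [[0, 0, 0], [0, 0, 0], 0.04],
    [[0, 0, 0], [0, 0, 0], 0.03],
    [[0, 0, 0], [0, 0, 0], 0.02],
    [[0, 0, 0], [0, 0, 0], 0.02],
    [[0, 0, 0], [0, 0, 0], 0.02],
    [[0, 0, 0], [0, 0, 0], 0.02],
  ],
  force=30,
)

```text
time_s: 5.12
position: [0.4931, 0.0481, 0.0776]
tool_rot: [[0.398, 0.0, 0.917], [-0.917, -0.0, 0.398], [0.0, -1.0, 0.0]]
ft_force: [-1.4, 0.4, 4.7]
grip_width: 0.0239
```

```bash
python3 - <<'E'
from h import *
W=shot('wrist','w4.png');print(W['state']['ft_force'],W['state']['position'])
E
```

```text
[-1.41037867  0.36020132  4.68616297] [0.4931494  0.0480592  0.07763671]
```

View pics/w4.png

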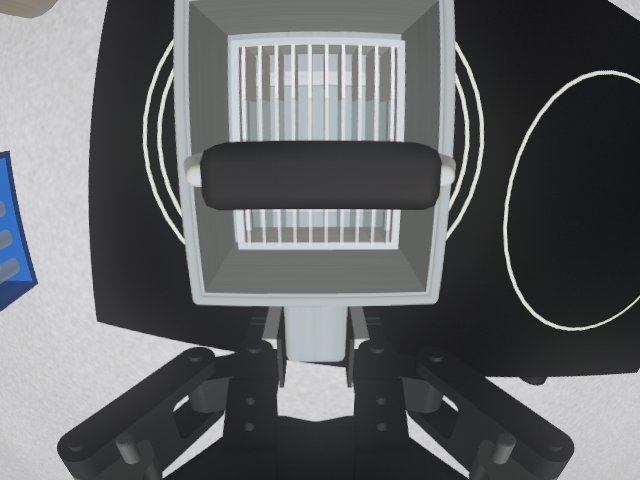

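Emit:
carry_out(
  plan=[
    [[0.004, 0, -0.0006], [0, 0, 0], 0.02],
    [[0.01, 0, -0.0016], [0, 0, 0], 0.02],
    [[0.014, 0, -0.0023], [0, 0, 0], 0.02],
    [[0.016, 0, -0.0026], [0, 0, 0], 0.02],
    [[0.016, 0, -0.0026], [0, 0, 0], 0.02],
    [[0.016, 0, -0.0026], [0, 0, 0], 0.02],
    [[0.014, 0, -0.0023], [0, 0, 0], 0.02],
    [[0.012, 0, -0.0019], [0, 0, 0], 0.02],
  ],
)

```text
time_s: 6.18
position: [0.5185, -0.0516, 0.0776]
tool_rot: [[0.398, 0.0, 0.917], [-0.917, 0.002, 0.398], [-0.001, -1.0, 0.001]]
ft_force: [-0.9, 6.8, 6.5]
grip_width: 0.0235
```

Emit:
carry_out(
  plan=[
    [[0.012, 0, -0.0019], [0, 0, 0], 0.02],
    [[0.012, 0, -0.0019], [0, 0, 0], 0.02],
    [[0.012, 0, -0.0019], [0, 0, 0], 0.02],
    [[0.012, 0, -0.0019], [0, 0, 0], 0.02],
    [[0.01, 0, -0.0017], [0, 0, 0], 0.02],
    [[0.006, 0, -0.001], [0, 0, 0], 0.02],
    [[0.003, 0, -0.0005], [0, 0, 0], 0.02],
    [[0, 0, 0], [0, 0, 0], 0.02],
  ],
)

```text
time_s: 7.18
position: [0.5353, -0.1173, 0.0776]
tool_rot: [[0.398, 0.0, 0.917], [-0.917, 0.001, 0.398], [-0.001, -1.0, 0.001]]
ft_force: [-0.8, 4.8, 5.5]
grip_width: 0.0237
```

```bash
python3 - <<'E'
from h import *
import pickle
W=shot('wrist','w5.png');T=shot('top','t5.png');S=shot('side','s5.png')
pickle.dump((W,T,S),open('p5.pkl','wb'))
cv2.imwrite('pics/t5c.png',cv2.resize(T['image'][140:330,230:480],None,fx=3,fy=3,interpolation=2)[:,:,::-1])
cv2.imwrite('pics/s5c.png',cv2.resize(S['image'][140:320,240:480],None,fx=3,fy=3,interpolation=2)[:,:,::-1])
E
```

```text
(no output)
```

View pics/w5.png

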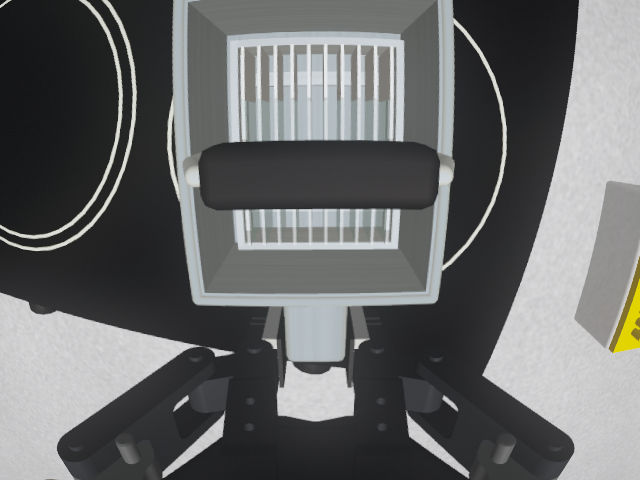

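View pics/t5c.png

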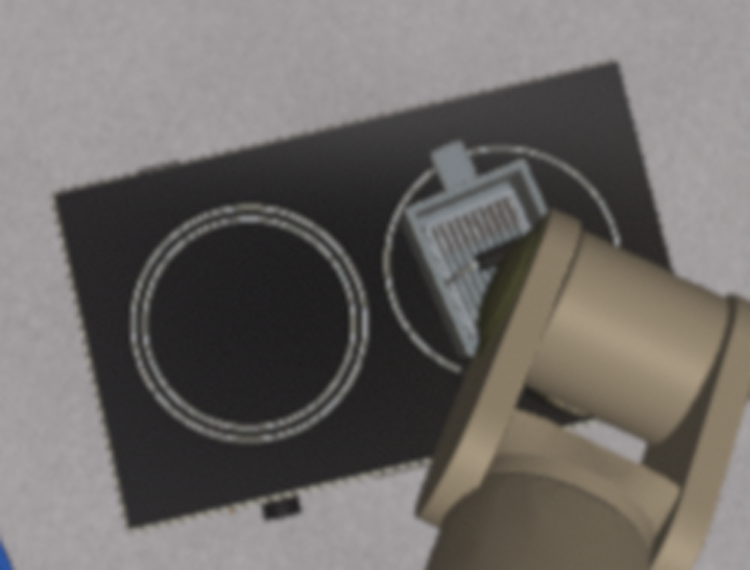

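View pics/s5c.png

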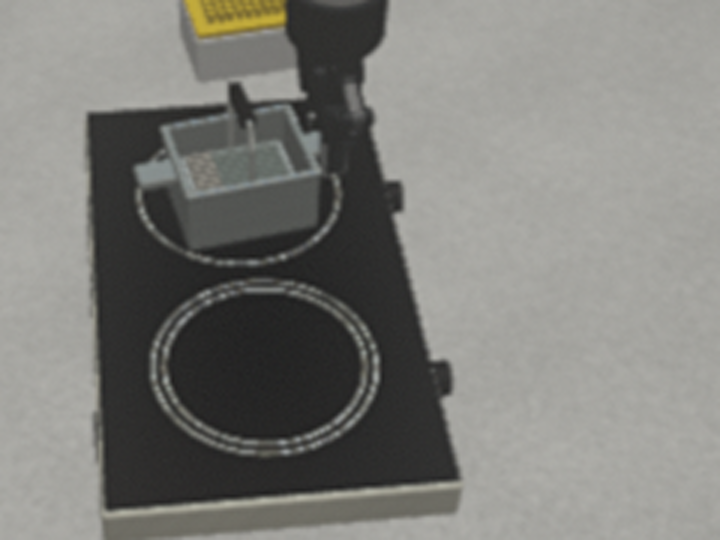

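```bash
python3 - <<'E'
from h import *
import pickle
from scipy.optimize import least_squares
W,T,S=pickle.load(open('p5.pkl','rb'))
a=wonz(W,(195,304),.108)[:2];b=wonz(W,(438,302),.108)[:2]; R=np.array(W['state']['tool_rot']);dx=R[:2,2]
print(a,b,(a+b)/2+.0525*dx, np.linalg.norm(a-b), np.degrees(np.arctan2(*(b-a)[::-1]))+90)
cT=lambda q:[((x+.5)/3-.5+230,(y+.5)/3-.5+140) for x,y in q]
cS=lambda q:[((x+.5)/3-.5+240,(y+.5)/3-.5+140) for x,y in q]
t=[onz(T,u,.108)[:2] for u in cT([(407,210),(527,161)])];print('T',(t[0]+t[1])/2-.0525*dx,np.linalg.norm(t[0]-t[1]))
s=[onz(S,u,.108)[:2] for u in cS([(184,187),(160,125),(296,104),(321,170)])];print('S',np.mean(s,0))
# rest ring in wrist, using dark plate
g=cv2.cvtColor(W['image'],7); m=np.zeros_like(g);cv2.fillPoly(m,[np.array([(462,20),(540,20),(540,270),(448,275),(448,255),(462,150)])],1)
q=np.argwhere((m>0)&(g>100))[:,::-1]; q=q[(q[:,0]<515)]
X=np.array([wonz(W,u,.05)[:2] for u in q])
print(len(q),least_squares(lambda x:np.hypot(*(X-x[:2]).T)-.0815,[.6,-.1],loss='soft_l1',f_scale=.002).x)
E
```

```text
[ 0.5359489  -0.07085401] [ 0.57092322 -0.14938762] [ 0.60159866 -0.08922554] 0.08596936796717394 24.005422138983448
T [ 0.59954639 -0.08914221] 0.08718659295424554
S [ 0.60303422 -0.09126652]
1141 [ 0.60377212 -0.10071032]
```

All three views agree: about (0.003, -0.011) m is left.

Emit:
carry_out(
  plan=[
    [[0.003, 0, -0.0005], [0, 0, 0], 0.02],
    [[0.004, 0, -0.0007], [0, 0, 0], 0.02],
    [[0.003, 0, -0.0005], [0, 0, 0], 0.02],
    [[0.0015, 0, -0.0002], [0, 0, 0], 0.02],
    [[0, 0, 0], [0, 0, 0], 0.02],
    [[0, 0, 0], [0, 0, 0], 0.02],
  ],
)

```text
time_s: 8.07
position: [0.538, -0.1282, 0.0776]
tool_rot: [[0.398, 0.0, 0.917], [-0.917, 0.001, 0.398], [-0.001, -1.0, 0.001]]
ft_force: [-0.9, 5.4, 6.3]
grip_width: 0.0233
```

```bash
python3 - <<'E'
from h import *
import pickle
W=shot('wrist','w6.png');S=shot('side','s6.png')
pickle.dump((W,S),open('p6.pkl','wb'))
cv2.imwrite('pics/s6c.png',cv2.resize(S['image'][160:250,270:370],None,fx=6,fy=6,interpolation=2)[:,:,::-1])
E
```

```text
(no output)
```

View pics/w6.png

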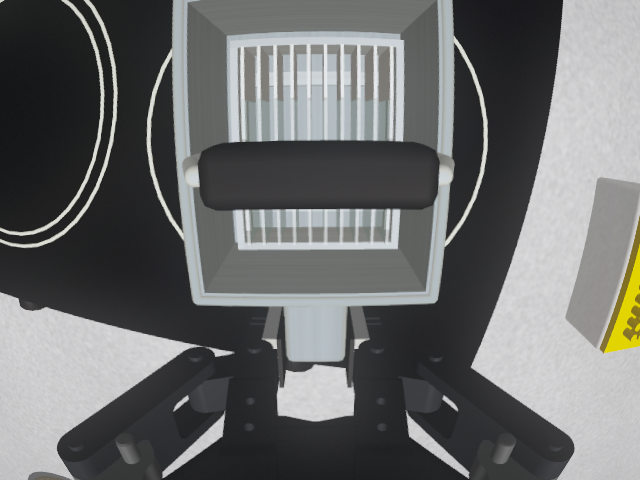

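View pics/s6c.png

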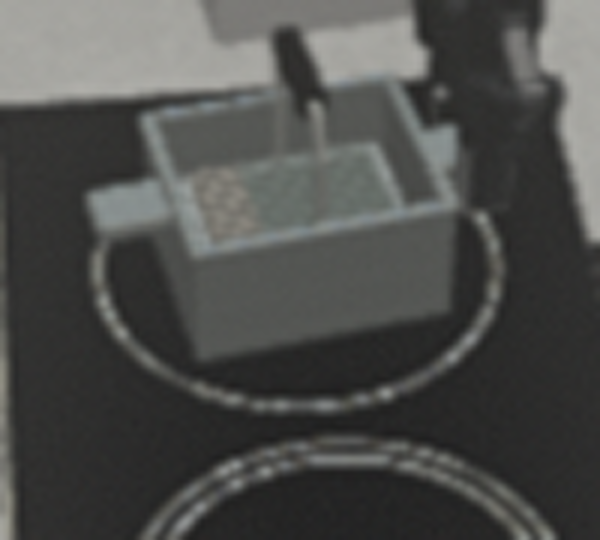

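The ring spans columns 148–487 around the dish mid at 314, so it is centred and the rack is seated. I release and rise.

Emit:
carry_out(
  plan=[
    [[0, 0, 0], [0, 0, 0], 0.03],
    [[0, 0, 0], [0, 0, 0], 0.05],
    [[0, 0, 0], [0, 0, 0], 0.06],
    [[0, -0.01, -0.002], [0, 0, 0], 0.06],
    [[0, -0.03, 0], [0, 0, 0], 0.06],
    [[0, -0.045, 0], [0, 0, 0], 0.06],
    [[0, -0.045, 0], [0, 0, 0], 0.06],
    [[0, -0.035, 0], [0, 0, 0], 0.06],
  ],
)

```text
time_s: 9.18
position: [0.5361, -0.1301, 0.2451]
tool_rot: [[0.398, 0.002, 0.918], [-0.918, -0.001, 0.398], [0.002, -1.0, 0.001]]
ft_force: [0.3, -0.1, -0.9]
grip_width: 0.0596
```

Emit:
carry_out(
  plan=[
    [[0, 0, 0], [0, 0, 0], 0.06],
    [[0, 0, 0], [0, 0, 0], 0.06],
  ],
)

```text
time_s: 9.43
position: [0.5358, -0.1299, 0.2419]
tool_rot: [[0.398, -0.001, 0.918], [-0.918, 0.0, 0.398], [-0.001, -1.0, -0.001]]
ft_force: [0.5, 0.5, -0.6]
grip_width: 0.0597
```

```bash
python3 - <<'E'
from h import *
import pickle
W=shot('wrist','w7.png');pickle.dump(W,open('w7.pkl','wb'))
E
```

```text
(no output)
```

View pics/w7.png

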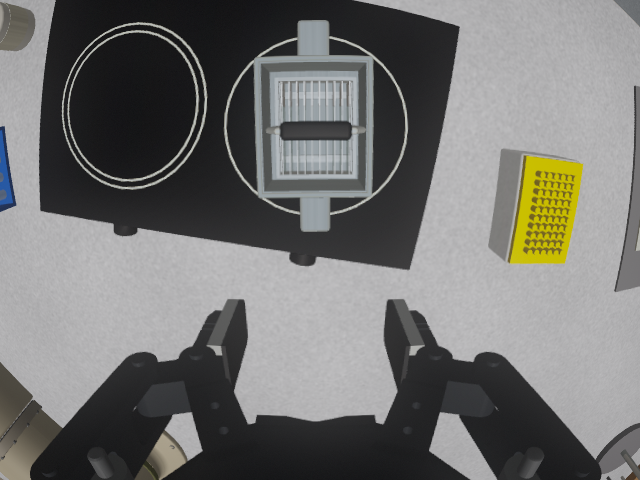

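```bash
python3 - <<'E'
from h import *
import pickle
from scipy.optimize import least_squares
W=pickle.load(open('w7.pkl','rb'));W6,S=pickle.load(open('p6.pkl','rb'))
c=[wonz(W,u,.108)[:2] for u in [(255.5,58),(372,56.5),(372.5,195),(259,197.5)]];print('dish',np.mean(c,0),[np.degrees(np.arctan2(*(c[i]-c[j])[::-1])) for i,j in((0,3),(1,2))])
g=cv2.cvtColor(W['image'],7);m=np.zeros_like(g);cv2.circle(m,(316,126),100,1,-1);cv2.fillPoly(m,[np.array([(250,10),(378,10),(378,240),(250,240)])],0)
m[:,:215]=0
q=np.argwhere((m>0)&(g>90))[:,::-1];X=np.array([wonz(W,u,.05)[:2] for u in q])
r=least_squares(lambda x:np.hypot(*(X-x[:2]).T)-.0815,[.6,-.1],loss='soft_l1',f_scale=.002);print('ring',len(q),r.x)
def hm(P,box,thr):
    g=cv2.cvtColor(P['image'],7);u0,v0,u1,v1=box;k=(g[v0:v1,u0:u1]<thr).astype(np.uint8)
    n,l,st,ce=cv2.connectedComponentsWithStats(k);i=1+np.argmax(st[1:,4]);
    pt=np.argwhere(l==i)[:,::-1]+[u0,v0];return pt
for P,b in((W,(275,115,357,145)),(W6,(196,135,446,215))):
    for thr in(50,60,70):
        pt=hm(P,b,thr);print(thr,len(pt),pt.min(0),pt.max(0),pt.mean(0))
a7=hm(W,(275,115,357,145),60).mean(0);a6=hm(W6,(196,135,446,215),60).mean(0)
A=np.zeros((3,3));bb=np.zeros(3)
for P,u in((W,a7),(W6,a6)):
    o,d=wray(P,u);M=np.eye(3)-np.outer(d,d);A+=M;bb+=M@o
print('tri',np.linalg.solve(A,bb),[wonz(P,u,.154) for P,u in((W,a7),(W6,a6))])
pt=hm(W,(275,115,357,145),60)
Y=np.array([wonz(W,u,.154)[:2] for u in pt]);w,v=np.linalg.eigh(np.cov(Y.T));print('axis',np.degrees(np.arctan2(v[1,1],v[0,1])))
h=[wonz(W,u,.151) for u in((281,130),(351,130))];print(h)
print(W['state']['q'])
E
```

```text
dish [ 0.60437555 -0.0997717 ] [np.float64(23.736248049971746), np.float64(24.710280183568212)]
ring 847 [ 0.60371099 -0.10063614]
50 126 [281 122] [350 135] [315.63492063 123.84920635]
60 553 [280 122] [351 139] [314.59132007 129.18264014]
70 1192 [280 121] [351 139] [315.07885906 130.18791946]
50 3149 [199 141] [438 209] [305.79707844 162.04731661]
60 10058 [198 141] [438 209] [302.17568105 170.27381189]
70 15763 [198 141] [439 210] [318.35500856 174.97056398]
tri [ 0.60358876 -0.09893128  0.15671275] [array([ 0.60363805, -0.10013447,  0.154     ]), array([ 0.6030695 , -0.09781427,  0.154     ])]
axis 113.41237093785003
[array([ 0.59497929, -0.08119572,  0.151     ]), array([ 0.61223783, -0.12097968,  0.151     ])]
[-2.59310297e+01  2.15455551e+01  7.29653348e+01 -1.56740169e-03
  8.55434378e+01  4.06420713e+01]
```

The dish centre is within about 1 mm of the ring centre. The handle is at (0.6037, -0.1005, about 0.152) with its axis at 113.4°. I move over it and turn 90°.

Emit:
carry_out(
  plan=[
    [[0, 0, 0.015], [0, 0, 0], 0.06],
    [[0, 0, 0.025], [0, 0, 0], 0.06],
    [[0, 0, 0.024], [0, 0, 0], 0.06],
    [[0, 0, 0.01], [0, 0, 0], 0.06],
    [[0, 0, 0], [0, -10, 0], 0.06],
    [[0, 0, 0], [0, -10, 0], 0.06],
    [[0, 0, 0], [0, -10, 0], 0.06],
    [[0, 0, 0], [0, -10, 0], 0.06],
  ],
)

```text
time_s: 10.48
position: [0.6041, -0.1005, 0.2419]
tool_rot: [[0.897, -0.001, 0.442], [-0.442, 0.0, 0.897], [-0.001, -1.0, -0.0]]
ft_force: [-0.2, 1.2, -0.3]
grip_width: 0.0599
```

Emit:
carry_out(
  plan=[
    [[0, 0, 0], [0, -10, 0], 0.06],
    [[0, 0, 0], [0, -10, 0], 0.06],
    [[0, 0, 0], [0, -10, 0], 0.06],
    [[0, 0, 0], [0, -10, 0], 0.06],
    [[0, 0, 0], [0, -10, 0], 0.06],
    [[0, 0, 0], [0, 0, 0], 0.06],
    [[0, 0, 0], [0, 0, 0], 0.06],
  ],
)

```text
time_s: 11.35
position: [0.6041, -0.1005, 0.2421]
tool_rot: [[0.919, -0.0, -0.395], [0.395, 0.0, 0.919], [-0.0, -1.0, 0.0]]
ft_force: [0.4, -0.6, 0.2]
grip_width: 0.0599
```

```bash
python3 - <<'E'
from h import *
import pickle
W=shot('wrist','w8.png');pickle.dump(W,open('w8.pkl','wb'))
E
```

```text
(no output)
```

View pics/w8.png

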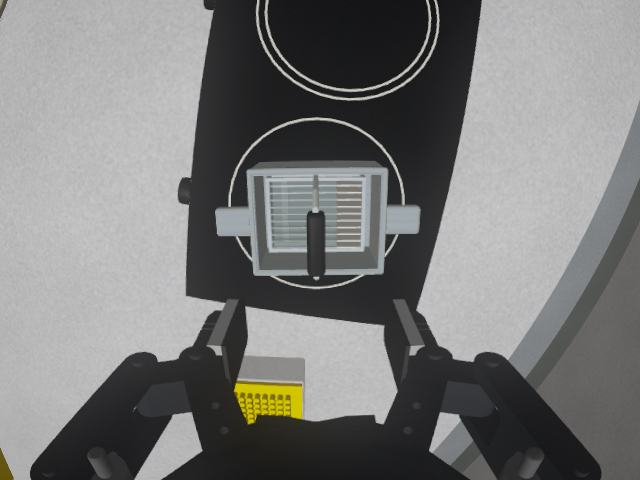

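```bash
python3 - <<'E'
from h import *
import pickle
W=pickle.load(open('w8.pkl','rb'))
R=np.array(W['state']['tool_rot']);p=np.array(W['state']['position'])
for u in[(316,212),(316.5,277)]:
    X=wonz(W,u,.154);print(X,R.T@(X-p))
E
```

```text
[ 0.59455474 -0.08001301  0.154     ] [-0.00066226  0.08813544  0.0225833 ]
[ 0.61281581 -0.12160224  0.154     ] [-0.00029282  0.088124   -0.0228369 ]
```

Aligned within 0.5 mm. I descend and grip.

Emit:
carry_out(
  plan=[
    [[-0.0005, 0.02, 0], [0, 0, 0], 0.05],
    [[0, 0.025, 0], [0, 0, 0], 0.05],
    [[0, 0.025, 0], [0, 0, 0], 0.05],
    [[0, 0.02, 0], [0, 0, 0], 0.05],
    [[0, 0.012, 0], [0, 0, 0], 0.05],
    [[0, 0.008, 0], [0, 0, 0], 0.05],
    [[0, 0, 0], [0, 0, 0], 0.05],
    [[0, 0, 0], [0, 0, 0], 0.05],
  ],
)

```text
time_s: 12.4
position: [0.604, -0.1008, 0.133]
tool_rot: [[0.918, 0.001, -0.398], [0.398, -0.0, 0.918], [0.001, -1.0, -0.001]]
ft_force: [-0.8, 0.2, 0.1]
grip_width: 0.05
```

Emit:
carry_out(
  plan=[
    [[0, 0, 0], [0, 0, 0], 0.03],
    [[0, 0, 0], [0, 0, 0], 0.02],
    [[0, 0, 0], [0, 0, 0], 0.014],
    [[0, 0, 0], [0, 0, 0], 0.008],
    [[0, 0, 0], [0, 0, 0], 0.006],
    [[0, 0, 0], [0, 0, 0], 0.006],
    [[0, 0, 0], [0, 0, 0], 0.006],
  ],
  force=50,
)

```text
time_s: 13.28
position: [0.6038, -0.1008, 0.1325]
tool_rot: [[0.918, 0.001, -0.398], [0.398, -0.0, 0.918], [0.001, -1.0, -0.0]]
ft_force: [0.8, 0.0, 2.1]
grip_width: 0.0111
```

```bash
python3 - <<'E'
from h import *
import pickle
W=shot('wrist','w9.png');S=shot('side','s9.png')
cv2.imwrite('pics/s9c.png',cv2.resize(S['image'][120:250,260:390],None,fx=4.5,fy=4.5,interpolation=2)[:,:,::-1])
E
```

```text
(no output)
```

View pics/w9.png

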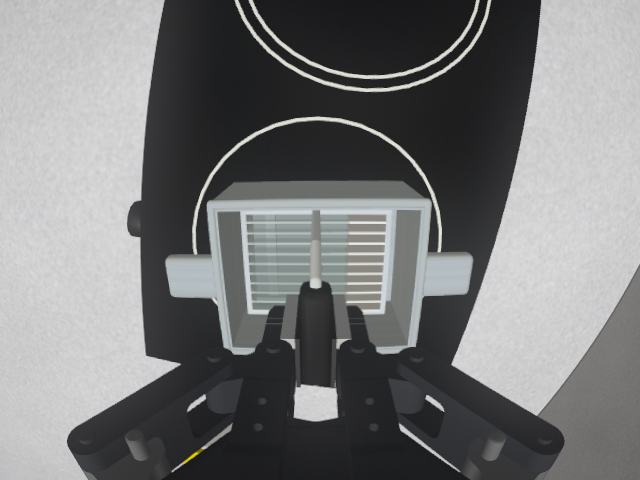

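View pics/s9c.png

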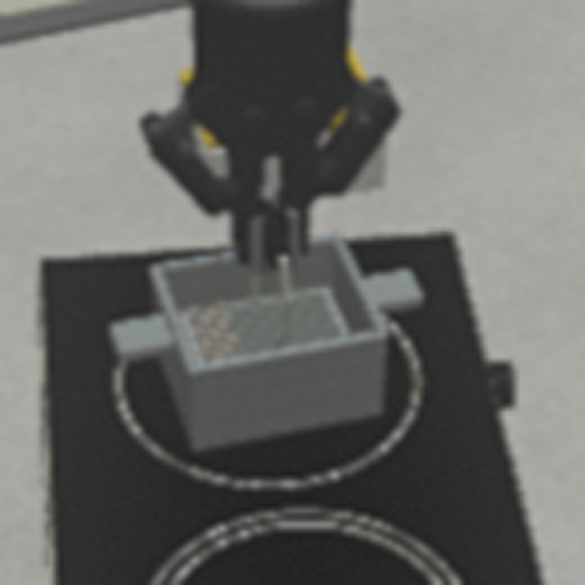

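The handle is held (opening 11 mm) and the dish has not moved. I lift slowly.

Emit:
carry_out(
  plan=[
    [[0, -0.003, 0], [0, 0, 0], 0.006],
    [[0, -0.005, 0], [0, 0, 0], 0.006],
    [[0, -0.006, 0], [0, 0, 0], 0.006],
    [[0, -0.006, 0], [0, 0, 0], 0.006],
    [[0, -0.006, 0], [0, 0, 0], 0.006],
    [[0, -0.004, 0], [0, 0, 0], 0.006],
    [[0, 0, 0], [0, 0, 0], 0.006],
  ],
)

```text
time_s: 14.25
position: [0.6037, -0.1008, 0.1626]
tool_rot: [[0.918, 0.0, -0.398], [0.398, -0.0, 0.918], [0.0, -1.0, -0.0]]
ft_force: [-0.1, -0.7, -2.3]
grip_width: 0.0108
```

```bash
python3 - <<'E'
from h import *
W=shot('wrist','w10.png');S=shot('side','s10.png');print(W['state']['wrist_torque'])
cv2.imwrite('pics/s10c.png',cv2.resize(S['image'][120:250,260:390],None,fx=4.5,fy=4.5,interpolation=2)[:,:,::-1])
E
```

```text
[ 0.05937445  0.00258484 -0.02974184]
```

View pics/w10.png

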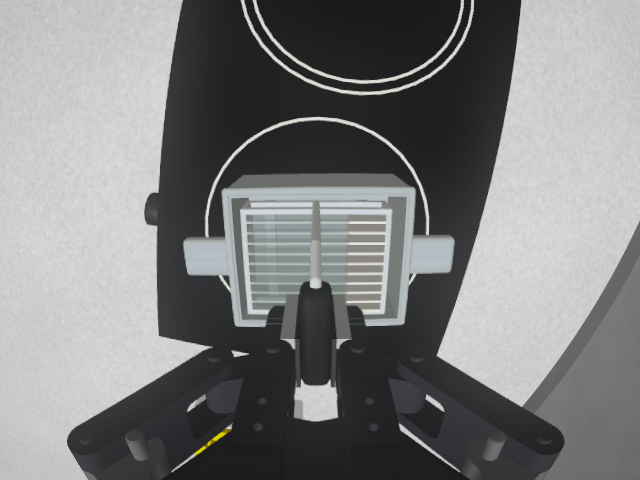

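View pics/s10c.png

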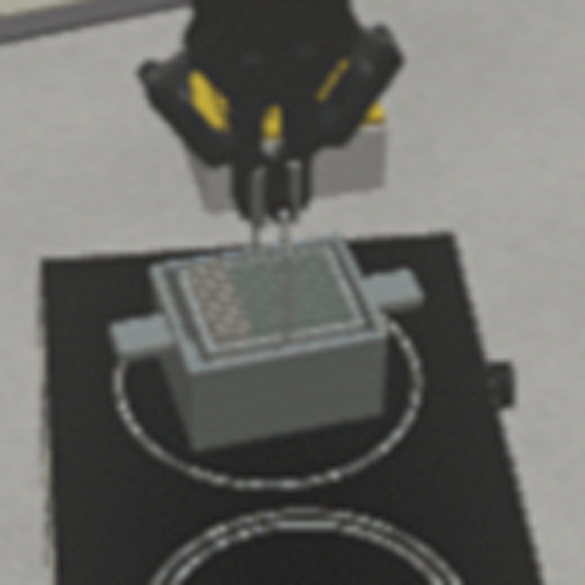

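The rack is rising level, with no change relative to the gripper, and the dish is still. I lift the remaining 74 mm.

Emit:
carry_out(
  plan=[
    [[0, -0.006, 0], [0, 0, 0], 0.006],
    [[0, -0.01, 0], [0, 0, 0], 0.006],
    [[0, -0.012, 0], [0, 0, 0], 0.006],
    [[0, -0.012, 0], [0, 0, 0], 0.006],
    [[0, -0.012, 0], [0, 0, 0], 0.006],
    [[0, -0.01, 0], [0, 0, 0], 0.006],
    [[0, -0.008, 0], [0, 0, 0], 0.006],
    [[0, -0.004, 0], [0, 0, 0], 0.006],
  ],
)

```text
time_s: 15.35
position: [0.6037, -0.1007, 0.2368]
tool_rot: [[0.918, 0.0, -0.398], [0.398, -0.0, 0.918], [0.0, -1.0, -0.0]]
ft_force: [-1.0, -0.6, -1.2]
grip_width: 0.0107
```

Emit:
carry_out(
  plan=[
    [[0, 0, 0], [0, 0, 0], 0.006],
    [[0, 0, 0], [0, 0, 0], 0.006],
    [[0, 0, 0], [0, 0, 0], 0.006],
    [[0, 0, 0], [0, 0, 0], 0.006],
  ],
)

```text
time_s: 15.85
position: [0.6036, -0.1007, 0.2361]
tool_rot: [[0.918, -0.0, -0.398], [0.398, 0.0, 0.918], [-0.0, -1.0, 0.0]]
ft_force: [0.6, -0.4, -1.7]
grip_width: 0.011
```

```bash
python3 - <<'E'
from h import *
import pickle
W=shot('wrist','w11.png');S=shot('side','s11.png');T=shot('top','t11.png');pickle.dump((W,S,T),open('p11.pkl','wb'))
cv2.imwrite('pics/s11c.png',cv2.resize(S['image'][90:250,240:400],None,fx=3.7,fy=3.7,interpolation=2)[:,:,::-1])
E
```

```text
(no output)
```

View pics/w11.png

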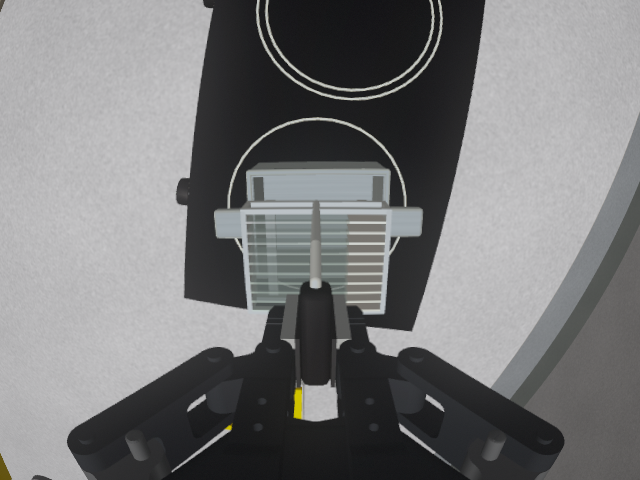

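View pics/s11c.png

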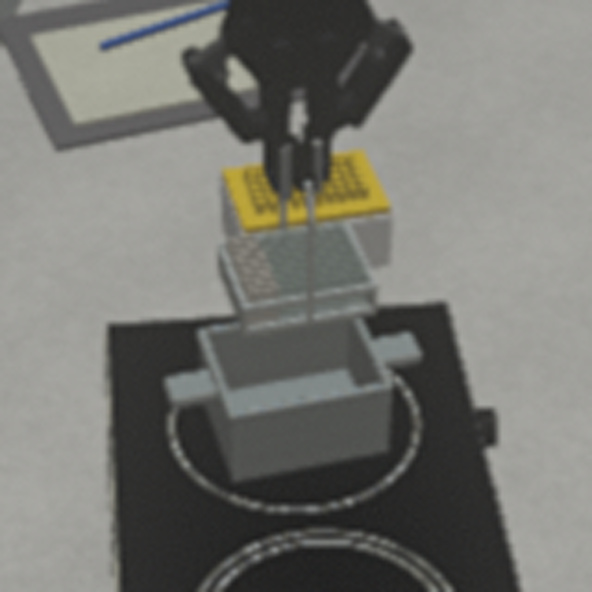

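View pics/t11.png

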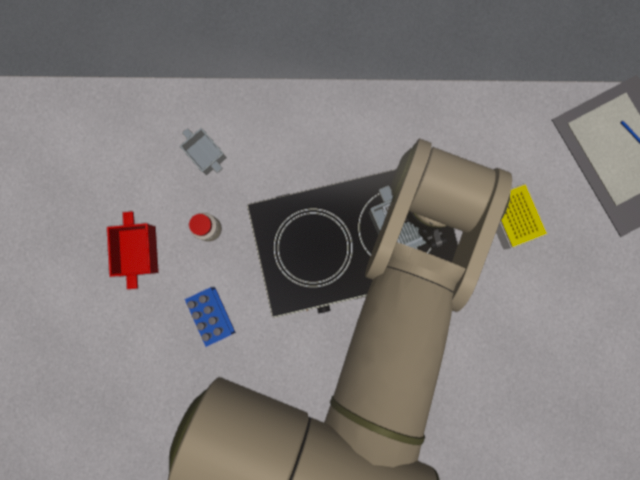

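```bash
python3 - <<'E'
from h import *
import pickle
W,S,T=pickle.load(open('p11.pkl','rb'))
a=np.radians(23.4);R=np.array([[np.cos(a),-np.sin(a)],[np.sin(a),np.cos(a)]])
for c in[(.042,.033),(-.042,.033)]:
    xy=np.array([.6037,-.1007])+R@c
    for z in(.148,.158,.168): print(c,z,((proj(S,[*xy,z])-[240,90]+.5)*3.7-.5).round())
    xy=np.array([.6037,-.1007])+R@(np.array(c)*[1.25,1.288]);print('rim',((proj(S,[*xy,.108])-[240,90]+.5)*3.7-.5).round())
E
```

```text
(0.042, 0.033) 0.148 [246. 351.]
(0.042, 0.033) 0.158 [245. 339.]
(0.042, 0.033) 0.168 [245. 326.]
rim [234. 413.]
(-0.042, 0.033) 0.148 [378. 328.]
(-0.042, 0.033) 0.158 [378. 316.]
(-0.042, 0.033) 0.168 [379. 303.]
rim [396. 384.]
```

```bash
python3 - <<'E'
from h import *
import pickle
W,S,T=pickle.load(open('p11.pkl','rb'))
im=cv2.resize(S['image'][140:215,290:360],None,fx=8,fy=8,interpolation=2)[:,:,::-1].copy()
a=np.radians(23.4);R=np.array([[np.cos(a),-np.sin(a)],[np.sin(a),np.cos(a)]])
def dot(xy,z,col):
    p=((proj(S,[*xy,z])-[290,140]+.5)*8-.5).round().astype(int);cv2.circle(im,tuple(map(int,p)),3,col,-1)
for c in[(.042,.033),(-.042,.033)]:
    xy=np.array([.6037,-.1007])+R@c; dot(xy,.158,(0,0,255));dot(xy,.188,(0,255,0))
    xy=np.array([.6037,-.1007])+R@(np.array(c)*[1.25,1.288]);dot(xy,.108,(0,255,255))
cv2.imwrite('pics/z.png',im)
E
```

```text
(no output)
```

View pics/z.png

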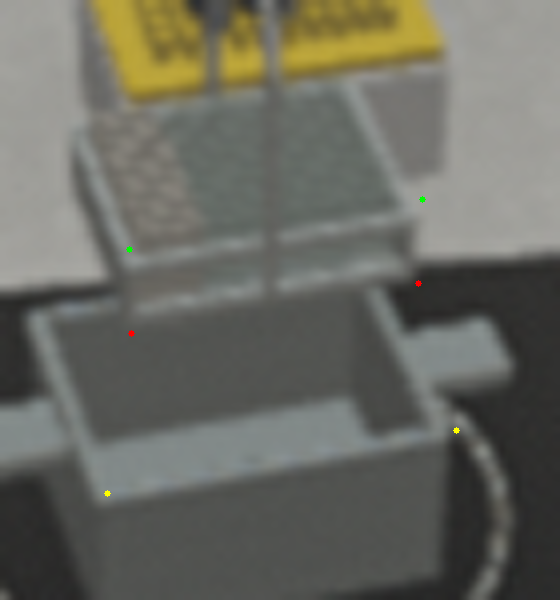

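The enlarged crop shows the rack level: both ends are offset equally from the prediction. The rim matches the model, and the gap is about 5 cm. I hand in.

```bash
python3 -c "
from h import *
print(env.observe()['position'],env.observe()['grip_width']);print(env.close_job())"
```

```text
[ 0.60361303 -0.10072756  0.23626753] 0.010831552613760918
the job is handed in; nothing more can be done
None
```

I slid the grey dish by its near lug from the hot place to the resting place. I then lifted the rack straight up by its handle, and handed the job in at about 16 s with the rack still held over the dish.

- **Dish position:** after release, the wrist camera put the dish centre about 1 mm from the centre of the resting circle. The rack was still seated. The dish did not visibly shift during the lift.
- **Rack:** the lift was 103.6 mm by the arm's own readings, which gives about 50 mm of air above the rim. The rack looked level and steady in the grip, and the forces I read stayed under about 9 N.
- **Disagreement:** in the side view the rack's top edge suggested a gap of about 48 mm, while its visible lower edge suggested about 55 mm. I trusted the arm's readings and did not adjust.
- **Other things on the bench:** in the last pictures they all looked to be where they started. I judged that by eye and did not measure it.

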